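# Lock the lathe spindle

## Robot

A 6-joint arm with a two-finger parallel gripper is mounted at the origin on the work surface. World frame = base frame: x ahead of the robot, y to its left, z up, the work surface at z = 0. Lengths are in m, angles in rad, forces in N, time in s.
With the tool pointing down it reaches from about 0.35 to 0.975 m from the base axis. Payload 4.9 kg.
Tool frame: the origin (TCP) lies midway between the tips of the shut fingers; the grasp point (between the pads) lies 19 mm behind it (manip.pinch_z is the distance from the TCP to the grasp point, in m); z points along the fingers, y is the direction in which the jaws open and shut (so a half turn about z gives the same grasp; the last joint's range is limited). The gripper opens to 85 mm and grips with 20 to 120 N. Pads are 22 mm wide; open, the fingers measure 114 mm over their backs; the gripper's body (76 mm by 85 mm) begins 54 mm behind the grasp point. The pads swing forward as they close: fully open they stand 13 mm farther back than shut.
Start: joints at [-1.444, 0.053, 1.613, -0, 1.476, -0.119], TCP at [0.152, -0.606, 0.231] pointing down, gripper open.
Joint ranges: [-3.01, 3.01], [-1.01, 2.22], [0.06, 2.58], [-1.02, 4.17], [0.09, 2.62], [-3.14, 3.14]. Speed limits (rad/s): [2.57, 2.57, 3.14, 3.14, 3.14, 3.14].

## Interface

Orientations are given as a unit quaternion [w, x, y, z].
In Python, from plant import manip gives the robot as it stands.
- The arm moves only by the tool drive_tool, never from a script. Its argument "commands" is text: rows parted by semicolons, each of 5 numbers parted by spaces: the finger opening in mm, from 0 to 85.4, then the shift along the tool's x, y, z in units of 30 mm (1.0 is 30 mm), then the turn about the tool's z in degrees. A call has exactly 8 rows; each row shifts and turns the commanded pose from where the row before left it, along the tool's axes as they then stand; what a row does not reach is not made up. A row lasts 1/8 s, in which the tool goes at most 62.5 mm and 10.7 degrees, less where a joint would pass 70% of its speed; a pose out of reach is approached as far as the arm can. A call is refused whole if a number of a shift passes 1 or a number of a turn 10.7, either way. A call with a gripper value outside its range is refused whole. The fingers move at their own pace and stop on an object; the grip force is fixed at half the most. Time passes only in rows, so rows that do not move let the fingers close, or fill a call up. It gives the time, the measured TCP pose, the force and the opening at its end, in the units of the state.
- manip.state(): the state, without advancing time (a new reading comes with each control period).
- manip.grab_frame(name): name is "scene" or "top" or "wrist"; returns the picture (420x560x3 uint8, red, green, blue); there is no depth.
- manip.camera_params(name): a dict with "fx", "fy", "cx", "cy" (pixels), "xyz" and "orientation" of the camera in the world. Camera axes: x right, y down, z forward; pixel columns grow to the right and rows downward; lengths in m; the calibration is good to about 2 mm. A picture is of the moment at which its call begins: read the wrist's pose just before it. camera_params takes no time and is no camera call; for the wrist camera it gives the pose at the moment of the call.
- manip.job_done(): hands the job in, once; it reports no verdict.
The state is a dict: "time": time; "joint_pos": joint angles; "joint_vel": joint speeds; "joint_efforts": joint torques, N m; "tool_pos": TCP position; "tool_rot": TCP orientation; "contact_force": force on the tool from outside, world axes, zero at the start; "ft_torque": the same for the moment, N m; "gripper_width": opening from 0.0 (shut) to 1.0 (fully open).
Only numpy, scipy, OpenCV 4.12 (cv2) and the standard library are available. Lean on these libraries where they do the work, as an engineer would, in place of code of your own. Each camera call takes 0.05 s, during which the arm holds its last target. There are 200 camera calls.

## Task

Lock the spindle of the bench lathe: with one fingertip press the spring catch bar on top of the headstock down and, keeping it down all the way, push the bolt by its upright tab with the other fingertip until the bolt is fully home in the index plate. Then let the catch spring back up and draw clear. Grip and lift nothing, and leave the loose things around the lathe where they are.

Things in the scene. Friction and masses are not known exactly. Their poses are not given: they have to be found in the camera images.
- lathe: Dark bench lathe, fixed; place and yaw vary. Origin on the bench under the lock. Its y is the direction in which the bolt slides home (headstock towards index plate, chuck, tailstock), x across, z up. Headstock: x -55 to 55, y -75 to 95 mm, top z 130 mm with a 4 mm plate carrying the lock: bolt along x = 0, catch bar on its -x side, bolt's tab on its +x side.
- bolt_axis (a point): Fixed point on the bolt's axis at lathe (0, 0, 154) mm. Rod (12 mm), square collars and guide blocks stay within 14 mm of x = 0 and below z 168 mm. Two fingertips at one height, about 59 mm apart centre to centre across the bolt, can stand one on the bar and one behind the tab and move together along +y.
- index_plate (a point): Centre of the index plate, an upright disc with a ring of holes, radius 62 mm, 8 mm thick, at lathe (0, 102, 100) mm, so its top is at z 162 mm; the bolt's end enters its top hole. Chuck, carriage and tailstock beyond it are lower.
- catch_pad (a point): Centre of the top of the catch's press bar: 28 mm wide (x), 88 mm long (y), at lathe (-30, 6, 160) mm when up. It moves straight down; a fingertip may slide along it while pressing. Its tooth blocks the bolt unless it is at least 5 mm down, and jams it if let up part-way. Spring: 2 N at first, 5 N at the bottom 9 mm down (hard stop); 6 to 8 mm is a good depth.
- bolt_tab (a point): Centre of the face to push (-y face) of the bolt's upright tab, at lathe (29, 0, 161) mm with the bolt back. The tab is 30 mm wide (x 14 to 44), 6 mm thick, 46 mm tall (z 138 to 184) and moves with the bolt along +y. Behind the face (-y side), from x = 16 mm outwards, there is free room down to the plate (z 134 mm) for 70 mm.
- bolt (a joint): Travel of the bolt along lathe +y, m: about 0 at the start (back), 0.033 fully home against its stop, where the catch can spring up again behind the collars. Friction about 1.5 N; it stays where it is left.
- catch (a joint): Travel of the catch bar downwards, m: 0 is up, 0.009 is the bottom.
- spare_chuck: Loose spare chuck, a steel disc 72 mm across and 34 mm high, beside the lathe; leave it alone. Origin at its underside.
- tape_roll: Loose roll of tape, 84 mm across, 24 mm high, lying flat; leave it alone. Origin at its underside.
- oil_bottle: Loose oil bottle, 48 mm across, 110 mm tall; leave it alone. Origin at its underside.
- chuck_key: Loose steel T-shaped chuck key lying on the bench, about 90 mm long, 70 mm across its bar, 12 mm thick; leave it alone. Origin at its underside.

How it is judged:
On the way, in this order (a step that is already met when the one before it is completed fails the run):
1. a fingertip holds the catch bar down, the bolt still back (value of joint catch above 0.005 m and contact force between the fingers and catch above 0.5 N and value of joint bolt below 0.004 m), for 0.1 s.
2. half-way: one fingertip on the catch, the other pushing the bolt (value of joint catch above 0.004 m and contact force between the fingers and catch above 0.3 N and contact force between the fingers and bolt above 0.2 N and value of joint bolt between 0.01 and 0.022 m).
3. the bolt is fully home with the catch still held down by a fingertip (value of joint bolt above 0.0295 m and value of joint catch above 0.004 m and contact force between the fingers and catch above 0.3 N).
At the end, for the whole second after the job is handed in: The bolt is fully home (at least 29.5 of its 33 mm) and at rest, the catch has sprung back up (within 2 mm) behind it, and every loose thing is within 30 mm of where it stood (value of joint bolt above 0.0295 m and value of joint catch below 0.002 m and velocity of joint bolt between -0.005 and 0.005 m/s and distance of each of spare_chuck, tape_roll, oil_bottle, chuck_key from where it was at the start of the episode below 0.03 m); the robot touches nothing.
It fails at once if the catch was let up while the bolt was part-way (value of joint bolt between 0.0134 and 0.0156 m and value of joint catch below 0.003 m).
It fails at once if a loose thing was lifted, carried or pushed more than 30 mm (distance of any of spare_chuck, tape_roll, oil_bottle, chuck_key from where it was at the start of the episode above 0.03 m).
It also fails if it takes over 34 s, if anything falls off the work surface, if the arm or the gripper's body presses on something with over 40 N, if the wrist force passes 120 N, or if a joint passes its speed limit or range.

## Working session

There is one attempt and no reset: what is moved stays moved. The work goes in short steps, Python scripts to look and compute and a tool call to move; the robot and the scene stay as the last step left them, time stands still between calls to the robot, and variables do not carry over. Pictures are saved under pics/ and viewed, about 8 in all and at most 12, crops included, and the job is handed in when it is done.

Besides the shell and the picture viewer there is one more tool, called after "Request:" by a JSON object that holds its "fn" and its "kwargs". drive_tool: Moves the arm, as the interface text tells. Its arguments: {"type":"object","properties":{"commands":{"type":"string"}},"required":["commands"]}

```bash
mkdir -p pics; python3 - <<'E'
from plant import manip
import cv2
for n in("scene","top"):
    print(n,manip.camera_params(n)); cv2.imwrite(f"pics/{n}0.png",manip.grab_frame(n)[:,:,::-1])
s=manip.state();print(s, manip.pinch_z)
E
```

```text
scene {'fx': 499.45073250598136, 'fy': 499.45073250598136, 'cx': 281.63193638218877, 'cy': 213.7629960519848, 'xyz': array([ 1.03605362, -0.65506315,  0.6359765 ]), 'orientation': array([-0.46940204,  0.82948105,  0.26673885, -0.14308493])}
top {'fx': 401.64598278092546, 'fy': 401.64598278092546, 'cx': 283.9218170425409, 'cy': 210.55516201220544, 'xyz': array([0.53304986, 0.03494869, 0.78522603]), 'orientation': array([-0.02882853,  0.71684355, -0.69654076,  0.01162783])}
{'time': 0.1, 'joint_pos': array([-1.44398690e+00,  5.33038298e-02,  1.61412340e+00,  1.09659215e-05,
        1.47599724e+00, -1.19003205e-01]), 'joint_vel': array([-0.00065538, -0.00220269, -0.0018488 , -0.00023301,  0.00196222,
       -0.00177691]), 'joint_efforts': array([-3.06207567e-04, -3.94906318e+01, -3.71366215e+01, -1.56363872e-04,
        3.93700917e-03,  2.62681780e-06]), 'tool_pos': array([ 0.15202202, -0.60566456,  0.23019779]), 'tool_rot': array([-9.15918456e-04,  9.92456170e-01,  1.22596542e-01,  1.88295615e-06]), 'contact_force': array([0.0707039 , 0.29464025, 0.89344232]), 'ft_torque': array([-0.04419015,  0.02284184, -0.00343316]), 'gripper_width': 0.9991194655033939} 0.0187
```

View pics/top0.png

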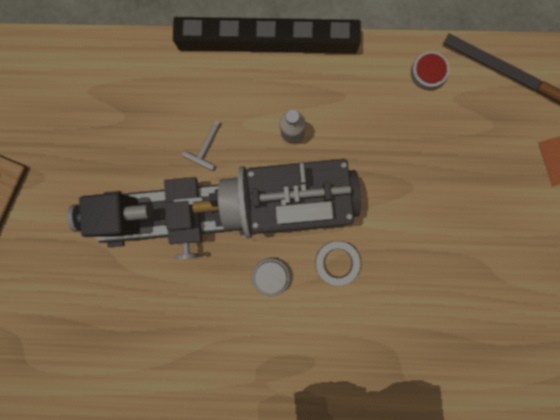

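View pics/scene0.png

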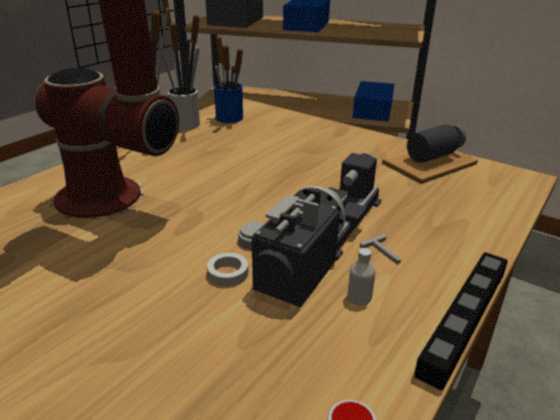

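Top view: lathe along the image's horizontal, index plate at (243,203), catch bar at (305,213), tab at (303,177); the tape, spare chuck, bottle and key lie around it. Next I enlarge the lock area and measure it.

```bash
cat > h.py <<'E'
import numpy as np
from scipy.spatial.transform import Rotation as R
from plant import manip
def Rm(q): return R.from_quat(np.roll(q,-1)).as_matrix()
def ray(c,u,v,z):
    d=Rm(c["orientation"])@[(u-c["cx"])/c["fx"],(v-c["cy"])/c["fy"],1]
    return c["xyz"]+d*(z-c["xyz"][2])/d[2]
def proj(c,p):
    q=Rm(c["orientation"]).T@(np.asarray(p)-c["xyz"]); return c["fx"]*q[0]/q[2]+c["cx"],c["fy"]*q[1]/q[2]+c["cy"]
E
python3 - <<'E'
from h import *; import cv2
im=cv2.imread("pics/top0.png");c=manip.camera_params("top")
cv2.imwrite("pics/top_c.png",cv2.resize(im[150:250,230:370],None,fx=5.7,fy=5.7,interpolation=cv2.INTER_CUBIC))
# bar mask: bright large region
g=cv2.cvtColor(im,cv2.COLOR_BGR2GRAY);sat=im.max(2).astype(int)-im.min(2)
m=((g>110)&(sat<40)).astype(np.uint8); m[:150]=0;m[250:]=0;m[:,:255]=0;m[:,365:]=0
n,l,st,ce=cv2.connectedComponentsWithStats(m)
for i in range(1,n):
  if st[i,4]>25: print(st[i],ce[i],cv2.minAreaRect(np.argwhere(l==i)[:,::-1].astype(np.float32)),ray(c,*ce[i],.16))
E
```

```text
[301 164   3  18  41] [301.97560976 172.56097561] ((302.0, 172.5), (17.0, 2.0), 90.0) [0.62903754 0.02416641 0.16      ]
[291 185  32  16 165] [303.61212121 192.23030303] ((305.7366027832031, 190.27374267578125), (14.020755767822266, 30.930404663085938), 74.35775756835938) [0.59817196 0.0207833  0.16      ]
[ 261  187   71   36 1050] [300.05047619 209.86857143] ((296.0058288574219, 203.5619354248047), (35.033878326416016, 68.66764831542969), 84.64418029785156) [0.57042735 0.02559293 0.16      ]
[332 188  18   4  51] [340.54901961 189.64705882] ((340.52471923828125, 189.7475128173828), (2.985111713409424, 17.01513671875), 84.2894058227539) [ 0.60376737 -0.03662896  0.16      ]
[321 241  34   9 203] [337.5862069  245.75369458] ((337.5, 245.0), (33.0, 8.0), -0.0) [ 0.51646123 -0.0339197   0.16      ]
```

View pics/top_c.png

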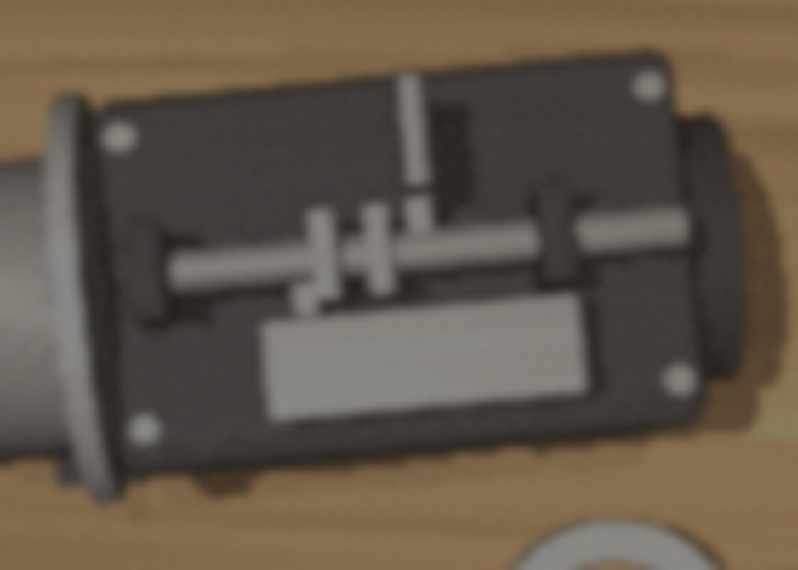

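The crop shows the bar (corners about (262,320), (576,292), (587,392), (270,420)), the four plate screws, and the tab top edge at (412,75)–(421,183). I'll fit the lathe pose from these.

```bash
python3 - <<'E'
from h import *; from scipy.optimize import least_squares
c=manip.camera_params("top")
f=lambda x,y,z:ray(c,(x+.5)/5.7-.5+230,(y+.5)/5.7-.5+150,z)
bar=np.array([f(*p,.16) for p in[(262,320),(576,292),(587,392),(270,420)]])
print("bar sides",np.linalg.norm(np.roll(bar,-1,0)-bar,axis=1),bar.mean(0))
L=[(-16,50),(-16,-38),(-44,-38),(-44,50)]
tab=[f(412,75,.184),f(431,183,.184)] # mid-top outer and inner (approx)
tab=[f(410,75,.184),f(420,183,.184)]
pts=np.array(list(bar[:,:2])+[t[:2] for t in tab]); L=np.array(L+[(44,3),(14,3)])/1e3
M=lambda t:np.array([[np.cos(t),-np.sin(t)],[np.sin(t),np.cos(t)]])
r=least_squares(lambda p:(L@M(p[2]).T+p[:2]-pts).ravel(),[.6,0,0])
print(r.x,np.degrees(r.x[2]),r.fun.reshape(-1,2)*1e3)
scr=np.array([f(*p,.135)[:2] for p in[(119,136),(648,87),(680,380),(144,430)]])
print("screws lathe",((scr-r.x[:2])@M(r.x[2]))*1e3)
s=manip.state();X=Rm(s["tool_rot"]);print(X)
np.save("lathe.npy",r.x)
for y in(-19,): 
  p=M(r.x[2])@[0,y/1e3]+r.x[:2];print("target",p)
E
```

```text
bar sides [0.08618997 0.02748715 0.08677959 0.0274818 ] [0.56721512 0.01952185 0.16      ]
[0.59763848 0.01728075 0.12042007] 6.899561901356559 [[-0.08331173  1.01482512]
 [ 0.43832159 -0.74583766]
 [-0.1099503  -0.49870291]
 [-0.56571878  0.67602128]
 [ 0.71644413 -0.12577576]
 [-0.39578488 -0.32053007]]
screws lathe [[ 42.25006724  86.03483066]
 [ 41.9937816  -65.84462757]
 [-42.13146689 -66.52710823]
 [-42.33163494  86.19098534]]
[[ 9.69940176e-01  2.43343393e-01 -2.20839368e-04]
 [ 2.43343386e-01 -9.69938498e-01  1.81847953e-03]
 [ 2.28314374e-04 -1.81755616e-03 -9.99998322e-01]]
target [ 0.59992094 -0.00158166]
```

Request:
{"fn": "drive_tool", "kwargs": {"commands": "44.5 0.968 -0.787 0 0;44.5 0.968 -0.787 0 0;44.5 0.968 -0.787 0 0;44.5 0.968 -0.787 0 0;44.5 0.968 -0.787 0 0;44.5 0.968 -0.787 0 0;44.5 0.968 -0.787 0 0;44.5 0.968 -0.787 0 0"}}

```text
time: 1.1
tool_pos: [0.3319, -0.3652, 0.2308]
tool_rot: [-0.0, 0.992, 0.122, -0.0]
contact_force: [1.6, -0.5, -0.4]
gripper_width: 0.521
```

Request:
{"fn": "drive_tool", "kwargs": {"commands": "44.5 0.968 -0.787 0 0;44.5 0.968 -0.787 0 0;44.5 0.968 -0.787 0 0;44.5 0.968 -0.787 0 0;44.5 0.968 -0.787 0 0;44.5 0.968 -0.787 0 0;44.5 0.968 -0.787 0 0;44.5 0.968 -0.787 0 0"}}

```text
time: 2.1
tool_pos: [0.5112, -0.1255, 0.2308]
tool_rot: [-0.0, 0.992, 0.123, -0.0]
contact_force: [0.7, -0.6, 0.9]
gripper_width: 0.523
```

Request:
{"fn": "drive_tool", "kwargs": {"commands": "44.5 0.968 -0.787 0 0;44.5 0.968 -0.787 0 0;44.5 0.968 -0.787 0 0;44.5 0.968 -0.787 0 0;44.5 0 0 0 -10.35;44.5 0 0 0 -10.35;44.5 0 0 0 -10.35;44.5 0 0 0 -10.35"}}

```text
time: 3.1
tool_pos: [0.6002, -0.0068, 0.2306]
tool_rot: [-0.0, 0.884, 0.468, -0.001]
contact_force: [1.1, 0.4, -0.7]
gripper_width: 0.525
```

Request:
{"fn": "drive_tool", "kwargs": {"commands": "44.5 0 0 0 -10.35;44.5 0 0 0 -10.35;44.5 0 0 0 -10.35;44.5 0 0 0 -10.35;44.5 0 0 0 0;44.5 0 0 0 0;44.5 0 0 0 0;44.5 0 0 0 0"}}

```text
time: 4.1
tool_pos: [0.6005, -0.0069, 0.2313]
tool_rot: [-0.0, 0.664, 0.748, -0.0]
contact_force: [1.1, 0.9, -0.9]
gripper_width: 0.518
```

```bash
cat > chk.py <<'E'
from h import *
import sys,cv2
def lp():
    s=manip.state();p=np.load("lathe.npy");t=p[2];M=np.array([[np.cos(t),-np.sin(t)],[np.sin(t),np.cos(t)]])
    X=Rm(s["tool_rot"]);a=(s["tool_pos"][:2]-p[:2])@M*1e3
    print("t",round(s["time"],2),"lathe xy",a.round(1),"z",round(s["tool_pos"][2]*1e3,1),"yawerr",round(np.degrees(np.arctan2(X[1,0],X[0,0])-t)-90,2),"tilt",X[:2,2].round(4),"F",s["contact_force"].round(2),"w",round(s["gripper_width"]*85.4,1))
for n in sys.argv[2:]: cv2.imwrite(f"pics/{n}{sys.argv[1]}.png",manip.grab_frame(n)[:,:,::-1])
lp()
E
python3 chk.py 1 wrist scene
```

```text
t 4.2 lathe xy [ -0.  -24.3] z 231.3 yawerr -0.04 tilt [ 0. -0.] F [-0.32 -0.16  0.22] w 44.7
```

View pics/wrist1.png

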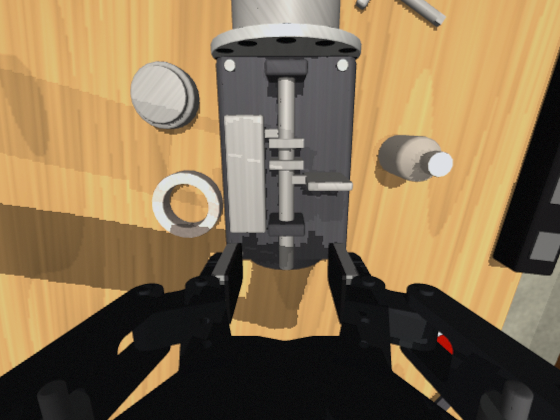

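The wrist view shows both fingers straddling the bolt axis (col 286), the left one in line with the bar (cols 226–265) and the right one with the tab (cols 308–352). I'm going down.

Request:
{"fn": "drive_tool", "kwargs": {"commands": "44.5 0 0 0.8 0;44.5 0 0 0.8 0;44.5 0 0 0.4 0;44.5 0 0 0.2 0;44.5 0 0 0.1 0;44.5 0 0 0 0;44.5 0 0 0 0;44.5 0 0 0 0"}}

```text
time: 5.2
tool_pos: [0.6008, -0.0069, 0.1629]
tool_rot: [0.0, 0.663, 0.748, 0.0]
contact_force: [0.0, 0.8, -0.0]
gripper_width: 0.519
```

Request:
{"fn": "drive_tool", "kwargs": {"commands": "44.5 0 0 0.1 0;44.5 0 0 0.1 0;44.5 0 0 0 0;44.5 0 0 0 0;44.5 0 0 0 0;44.5 0 0 0 0;44.5 0 0 0 0;44.5 0 0 0 0"}}

```text
time: 6.2
tool_pos: [0.6006, -0.0069, 0.1564]
tool_rot: [0.0, 0.663, 0.748, 0.0]
contact_force: [0.3, 0.7, 2.4]
gripper_width: 0.521
```

```bash
python3 chk.py 2 wrist scene; python3 - <<'E'
import cv2
a=cv2.imread("pics/scene2.png")[180:300,230:370]
cv2.imwrite("pics/sc2.png",cv2.resize(a,None,fx=5,fy=5,interpolation=cv2.INTER_CUBIC))
E
```

```text
t 6.3 lathe xy [  0.  -24.4] z 156.4 yawerr -0.01 tilt [ 0.0003 -0.0001] F [ 0.71 -0.5   2.48] w 44.6
```

View pics/sc2.png

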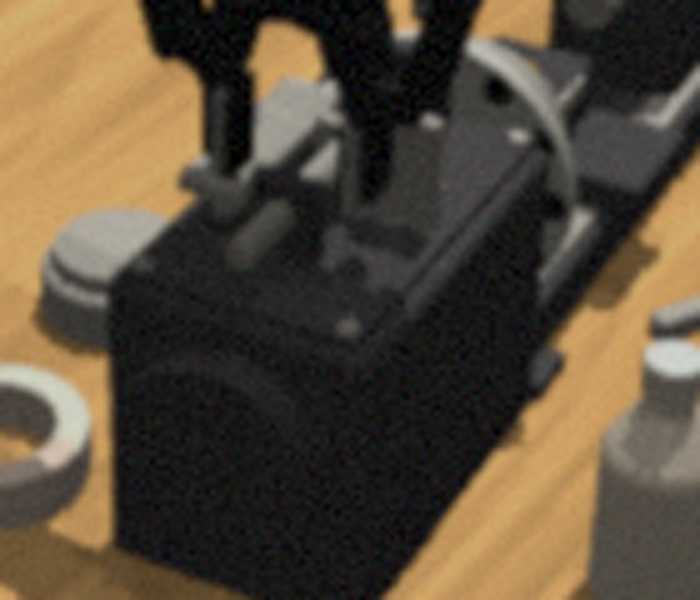

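Scene crop: left fingertip is on the bar (about (230,190)), right one behind the tab. The 2.4 N reading means contact has just begun. Next I press 6 mm more.

Request:
{"fn": "drive_tool", "kwargs": {"commands": "44.5 0 0 0.05 0;44.5 0 0 0.05 0;44.5 0 0 0.05 0;44.5 0 0 0.05 0;44.5 0 0 0 0;44.5 0 0 0 0;44.5 0 0 0 0;44.5 0 0 0 0"}}

```text
time: 7.3
tool_pos: [0.6006, -0.0069, 0.1504]
tool_rot: [0.0, 0.663, 0.748, 0.0]
contact_force: [0.1, 0.6, 5.0]
gripper_width: 0.523
```

```bash
python3 - <<'E'
from h import *
F=[]
for i in range(6): manip.grab_frame("wrist"); F.append(manip.state()["contact_force"])
print(np.mean(F,0).round(2),np.std(F,0).round(2),manip.state()["tool_pos"])
E
```

```text
[ 0.12 -0.46  4.12] [0.55 0.34 0.32] [ 0.60059021 -0.00687759  0.15036388]
```

The averaged 4.1 N gives about 6.4 mm depth, which is good. I'll add 0.6 mm and advance along +y (tool +x).

Request:
{"fn": "drive_tool", "kwargs": {"commands": "44.5 0 0 0.02 0;44.5 0.1 0 0 0;44.5 0.1 0 0 0;44.5 0.1 0 0 0;44.5 0.1 0 0 0;44.5 0 0 0 0;44.5 0 0 0 0;44.5 0 0 0 0"}}

```text
time: 8.6
tool_pos: [0.599, 0.0054, 0.1497]
tool_rot: [-0.0, 0.663, 0.748, 0.0]
contact_force: [-0.5, -0.6, 4.3]
gripper_width: 0.52
```

Request:
{"fn": "drive_tool", "kwargs": {"commands": "44.5 0.08 0 0 0;44.5 0.08 0 0 0;44.5 0.08 0 0 0;44.5 0.08 0 0 0;44.5 0.08 0 0 0;44.5 0.08 0 0 0;44.5 0 0 0 0;44.5 0 0 0 0"}}

```text
time: 9.6
tool_pos: [0.5973, 0.0192, 0.1497]
tool_rot: [0.0, 0.663, 0.748, -0.0]
contact_force: [0.1, -5.2, 3.3]
gripper_width: 0.522
```

```bash
python3 chk.py 3 wrist
```

```text
t 9.65 lathe xy [-0.  2.] z 149.7 yawerr -0.02 tilt [-0.     -0.0001] F [ 0.23 -3.66  4.16] w 44.8
```

View pics/wrist3.png

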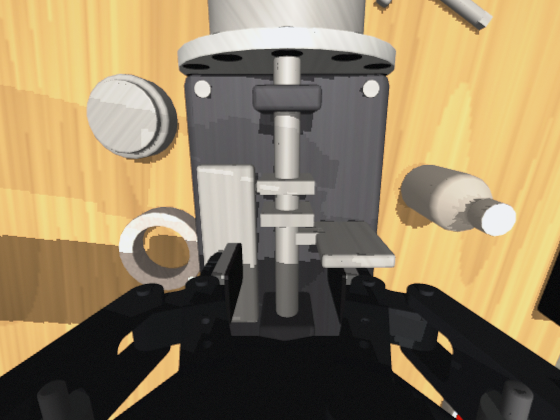

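The rod's end has passed the front guide to the plate, and the tab (about (355,245)) is moving with the finger. The push is about 4–5 N, so nothing is jammed. I continue, still holding the bar down.

Request:
{"fn": "drive_tool", "kwargs": {"commands": "44.5 0.08 0 0 0;44.5 0.08 0 0 0;44.5 0.08 0 0 0;44.5 0.08 0 0 0;44.5 0.08 0 0 0;44.5 0.08 0 0 0;44.5 0.08 0 0 0;44.5 0 0 0 0"}}

```text
time: 10.65
tool_pos: [0.5953, 0.0361, 0.1497]
tool_rot: [-0.0, 0.663, 0.748, -0.0]
contact_force: [0.2, -4.7, 5.3]
gripper_width: 0.525
```

Request:
{"fn": "drive_tool", "kwargs": {"commands": "44.5 0.05 0 0 0;44.5 0.03 0 0 0;44.5 0 0 0 0;44.5 0 0 0 0;44.5 0 0 0 0;44.5 0 0 0 0;44.5 0 0 0 0;44.5 0 0 0 0"}}

```text
time: 11.65
tool_pos: [0.595, 0.0384, 0.1497]
tool_rot: [-0.0, 0.663, 0.748, -0.0]
contact_force: [0.1, -5.4, 3.7]
gripper_width: 0.52
```

```bash
python3 chk.py 4 wrist
```

```text
t 11.7 lathe xy [-0.  21.3] z 149.7 yawerr -0.02 tilt [-0.0001  0.    ] F [-0.61 -4.94  3.97] w 44.5
```

View pics/wrist4.png

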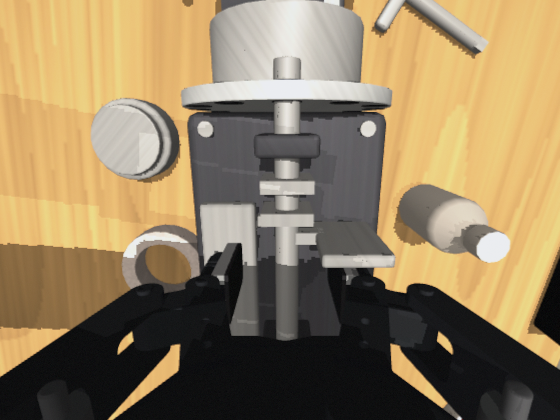

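The bolt's end has gone through the index plate (tip at (287,65)), but the stop hasn't shown in the force yet. I'll push gently until it does.

Request:
{"fn": "drive_tool", "kwargs": {"commands": "44.5 0.03 0 0 0;44.5 0 0 0 0;44.5 0 0 0 0;44.5 0 0 0 0;44.5 0 0 0 0;44.5 0 0 0 0;44.5 0 0 0 0;44.5 0 0 0 0"}}

```text
time: 12.7
tool_pos: [0.5949, 0.0393, 0.1497]
tool_rot: [-0.0, 0.663, 0.748, -0.0]
contact_force: [-0.9, -4.8, 5.2]
gripper_width: 0.525
```

Request:
{"fn": "drive_tool", "kwargs": {"commands": "44.5 0.03 0 0 0;44.5 0 0 0 0;44.5 0 0 0 0;44.5 0 0 0 0;44.5 0 0 0 0;44.5 0 0 0 0;44.5 0 0 0 0;44.5 0 0 0 0"}}

```text
time: 13.7
tool_pos: [0.5948, 0.0402, 0.1497]
tool_rot: [-0.0, 0.663, 0.748, 0.0]
contact_force: [-0.6, -4.3, 4.9]
gripper_width: 0.523
```

Request:
{"fn": "drive_tool", "kwargs": {"commands": "44.5 0.03 0 0 0;44.5 0 0 0 0;44.5 0 0 0 0;44.5 0.03 0 0 0;44.5 0 0 0 0;44.5 0 0 0 0;44.5 0 0 0 0;44.5 0 0 0 0"}}

```text
time: 14.7
tool_pos: [0.5948, 0.0404, 0.1498]
tool_rot: [0.001, 0.664, 0.748, -0.001]
contact_force: [-0.1, -10.1, 5.5]
gripper_width: 0.523
```

The tool stalls and force doubles to 10 N, so the bolt is against its stop. I back off a little, then lift.

Request:
{"fn": "drive_tool", "kwargs": {"commands": "44.5 -0.1 0 0 0;44.5 -0.1 0 0 0;44.5 0 0 -0.1 0;44.5 0 0 -0.2 0;44.5 0 0 -0.6 0;44.5 0 0 -1 0;44.5 0 0 -1 0;44.5 0 0 0 0"}}

```text
time: 15.7
tool_pos: [0.597, 0.0356, 0.2408]
tool_rot: [0.003, 0.663, 0.748, 0.002]
contact_force: [-0.9, -1.1, 0.2]
gripper_width: 0.519
```

Request:
{"fn": "drive_tool", "kwargs": {"commands": "44.5 -1 0 -0.3 0;44.5 -1 0 -0.3 0;44.5 -1 0 0 0;44.5 -0.5 0 0 0;44.5 0 0 0 0;44.5 0 0 0 0;44.5 0 0 0 0;44.5 0 0 0 0"}}

```text
time: 16.7
tool_pos: [0.6079, -0.0675, 0.2547]
tool_rot: [0.0, 0.663, 0.749, 0.0]
contact_force: [0.2, -0.4, -0.3]
gripper_width: 0.525
```

```bash
python3 chk.py 5 wrist scene top
```

```text
t 16.85 lathe xy [ -0.  -85.8] z 254.8 yawerr 0.01 tilt [ 0.0001 -0.    ] F [-1.1   0.89  0.38] w 44.2
```

View pics/wrist5.png

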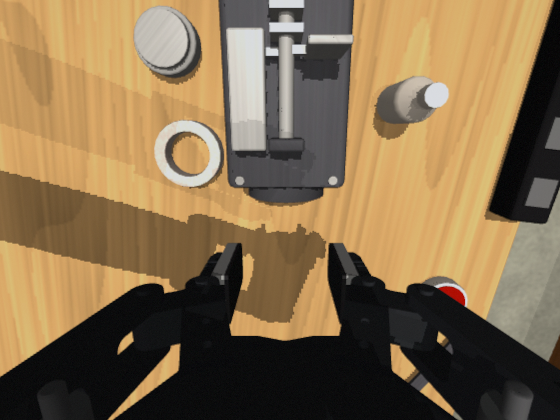

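Wrist view: clear of the lathe; the bar's near corners are at (234,151)/(266,150), the tab at (330,40). I check bolt travel and bar height numerically, and the loose things in the top view.

```bash
python3 - <<'E'
from h import *; import cv2
p=np.load("lathe.npy");t=p[2];M=np.array([[np.cos(t),-np.sin(t)],[np.sin(t),np.cos(t)]])
W=lambda x,y,z:np.r_[M@[x/1e3,y/1e3]+p[:2],z/1e3]
c=manip.camera_params("wrist")
for n,a in dict(tabtop_home=(29,33,184),tabtop_27=(29,27,184),bar_up=(-30,-38,160),bar_dn=(-30,-38,152),barR_up=(-16,-38,160),barL_up=(-44,-38,160),scr=(-42,-66,135)).items(): print(n,np.round(proj(c,W(*a)),1))
im=cv2.imread("pics/wrist5.png");g=cv2.cvtColor(im,cv2.COLOR_BGR2GRAY)
print("bar col250",g[138:162,250]);print("tab col330",g[30:66,330])
a,b=cv2.imread("pics/top0.png"),cv2.imread("pics/top5.png")
o=np.vstack([a[100:300,160:370],b[100:300,160:370]]);cv2.imwrite("pics/cmp.png",cv2.resize(np.hstack([o[:200],o[200:]]),None,fx=1.9,fy=1.9,interpolation=cv2.INTER_CUBIC))
E
```

```text
tabtop_home [330.6  44.1]
tabtop_27 [330.2  54.2]
bar_up [248.5 151.1]
bar_dn [249.7 150.4]
barR_up [266.  151.1]
barL_up [231.  151.1]
scr [239.5 180.4]
bar col250 [188 187 186 187 188 186 186 186 187 186 180 156 114  46  38  40  39  43
  60  76  76  75  77  75]
tab col330 [ 91  92  91  93 124 187 214 215 216 214 209 197 160 118  62  51  50  51
  53  52  51  51  52  51  51  52  50  50  48  47  48  46  48  47  48  48]
```

View pics/cmp.png

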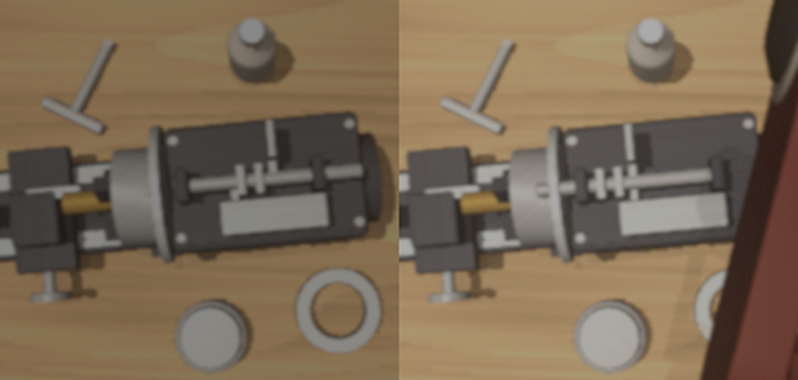

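```bash
python3 -c "
from plant import manip
manip.job_done();print(manip.state()['time'])"
```

```text
the job is handed in; nothing more can be done
the job is handed in; nothing more can be done
```

The bolt is home in the index plate and the arm is clear of the lathe. I handed the job in at about 17 s of the 34 s allowed. No verdict is reported.

**What I did:** One fingertip pressed the catch bar about 6.5–7 mm down, judged from its spring force of about 4 N. With the bar held down, the other fingertip pushed the tab along +y until the tool stalled and the push force rose to about 10 N. I then backed off about 4–5 mm, lifted straight up and drew back.

**Last checks:**
- **Bolt:** the tab's edge in the wrist view sits where 33 mm of travel puts it (row 43–44, 44.1 predicted). The bolt's end is visible through the index plate.
- **Catch:** the bar's edge fits the raised position, but at that angle it differs from the lowered position by under 1 pixel. That it sprang up is inferred mainly from the bolt being home and nothing touching the bar.
- **Contact:** the force readings were back at noise level, about 1 N.
- **Loose things:** the bottle, chuck key and spare chuck look unmoved in the top view. The tape roll was partly hidden by the arm there, but it looked in place in the wrist view.

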